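Index and lock the paper-dispenser roller

ROBOT

A 6-joint arm with a two-finger parallel gripper is mounted at the origin on the work surface. World frame = base frame: x ahead of the robot, y to its left, z up, the work surface at z = 0. Lengths are in m, angles in rad, forces in N, time in s.
With the tool pointing down it reaches from about 0.375 to 0.9 m from the base axis. Payload 3.1 kg.
Tool frame: the origin (TCP) lies midway between the tips of the shut fingers; the grasp point (between the pads) lies 19 mm behind it; z points along the fingers, y is the line along which they close (so a half turn about z gives the same grasp; the last joint's range is limited). The gripper opens to 87 mm and grips with 3 to 60 N. Pads are 19 mm wide; open, the fingers measure 117 mm over their backs; the gripper's body (75 mm by 190 mm) begins 51 mm behind the grasp point.
Start: joints at [0.971, 0.527, 1.433, -0, 1.181, -0.178], TCP at [0.256, 0.57, 0.223] pointing down, gripper open.
Joint ranges: [-3.08, 3.08], [-0.75, 2.2], [0.22, 2.44], [-1.43, 4.57], [0, 2.65], [-2.85, 2.85]. Speed limits (rad/s): [2.79, 2.79, 3.14, 3.14, 3.14, 3.14].

INTERFACE

Orientations are given as a unit quaternion [x, y, z, w].
In Python, from rig import status, imaging, order gives the robot as it stands.
- The arm moves only by the tool arm_command, never from a script. Its argument "deltas" is one flat list of numbers, 5 for each row, row after row: the opening, from -1 (shut) to 1 (fully open), so that 0 is half open, then the shift along the tool's x, y, z in m, then the turn about the tool's z in rad. In form: [gripper, tx, ty, tz, roll, gripper, tx, ty, tz, roll, ...]. A call has 1 to 12 rows; each row shifts and turns the commanded pose from where the row before left it, along the tool's axes as they then stand; what a row does not reach is not made up. A row lasts 1/8 s, in which the tool goes at most 62.5 mm and 10.7 degrees, less where a joint would pass 70% of its speed; a pose out of reach is approached as far as the arm can. A call with a gripper value outside its range is refused whole. The fingers move at their own pace and stop on an object; "newtons" is the grip in N (left out, the last holds). Time passes only in rows, so rows that do not move let the fingers close. It gives the time, the measured TCP pose, the force, the opening and the grip force at its end, in the units of the state.
- status.get_obs(): the state, without advancing time (a new reading comes with each control period).
- imaging.camera(name): name is "scene" or "top" or "wrist"; returns (picture, depth): 480x640x3 uint8, red, green, blue; 480x640 float32, m along the optical axis (not along the pixel's ray), 0 where there is no reading.
- imaging.camera_params(name): a dict with "intrinsics" (3x3 intrinsics, pixels), "camera_from_world" (4x4, takes a point from world to camera coordinates). Camera axes: x right, y up, looking along -z (the intrinsics and any distortion apply to the point x, -y, -z); pixel columns grow to the right and rows downward; lengths in m; the calibration is good to about 2 mm. A picture is of the moment at which its call begins: read the wrist's pose just before it. camera_params takes no time and is no camera call; for the wrist camera it gives the pose at the moment of the call.
- order.hand_in(): hands the job in; it is judged then, once.
The state is a dict: "time": time; "q": joint angles; "joint_velocities": joint speeds; "joint_torque": joint torques, N m; "position": TCP position; "tool_rot": TCP orientation; "ft_force": force on the tool from outside, world axes, zero at the start; "moment": the same for the moment, N m; "grip_width": finger opening in m; "grip_force": force on a finger pad.
Only numpy, scipy, OpenCV 4.12 (cv2) and the standard library are available. Lean on these libraries where they do the work, as an engineer would, in place of code of your own. Each camera call takes 0.05 s, during which the arm holds its last target. There are 200 camera calls.

TASK

Get the counter's wrapping-paper dispenser ready for its next roll: turn the bare roller on its centres until the raised key on its end collar points straight up, and only then swing the notched keeper lever down over the key, fully home, so that the roller is locked. Leave the roller and lever still, and do not disturb the goods standing around the dispenser.

Things in the scene. Friction and masses are not known exactly. Their poses are not given: they have to be found in the camera images.
- dispenser: Grey steel frame fixed to the counter, base plate 200 x 300 x 12 mm reaching 120 mm to +x and 80 mm to -x of the roller's axis. Origin on the counter right under the axis, midway between the side plates; its x points to the robot's side, y along the roller, z up. Side plates: inner faces at y = -119 and +119 mm, 12 mm thick, 60 mm deep, tops 20 mm above the axis (by the keeper 45 mm)
- grip_centre (a point): Point on the roller's axis where it is best gripped, 135 mm above the counter, 35 mm to -y of mid-frame; axes as the frame's. The bare aluminium roller, diameter 50 mm, lies along y between two pointed centres, from 67 mm to -y to 99 mm to +y of this point; a dark collar, diameter 54 mm, follows to 139 mm. It turns stiffly (0.2 N m) and stays where left
- hood_edge (a point): Middle of the lower edge of the slanted steel hood over the robot's side of the roller: 48 mm to +x of and 74 mm above its axis. Hood 150 mm long in y; it rises to 80 mm to +x and 110 mm above, on 12 mm posts 86 mm to +x. It bars a gripper coming straight down, so the tool's body leans to the far side (-x, away from the robot) by some 25 to 55 degrees, fingers closing across the roller
- roller (a joint): Angle of the roller about its axis, rad: 0 = the key points straight up, +1.57 = the key points to the frame's +x (the robot's side), negative = to the far side. At the start the key points to the far side or a little below. Stops at +-3.1
- key_top (a point): Middle of the top of the key: a steel rib 10 mm wide and 36 mm long (along the roller) standing 9 mm out of the collar; this point turns with the roller, 36 mm from its axis, 119 mm from grip_centre along +y. It has the roller's axes: z points out through the key
- keeper (a joint): Angle of the keeper lever, rad: 0 = fully down, its notch over the key; positive = raised; 0.9 = upper stop. Stiff, it stays where left; 2 to 3 N on its pad move it. With the key within about 5 degrees of upright the notch drops over it; beyond some 7 degrees a prong rides on the key and the lever stops about 0.07 rad short: raise it and turn the roller a little further
- keeper_pivot (a point): Hinge axis of the keeper (along the frame's y), fixed to the frame, 65 mm to +x of (nearer the robot) and 30 mm above the roller's axis, 120 mm to +y of grip_centre, past the end of the hood; axes as the frame's. The lever reaches from here over the collar to the far side: a dark bar 18 mm wide, 10 mm thick, with two prongs 16 mm apart under it as a notch
- keeper_pad (a point): Centre of the top face of the black pad (34 x 32 mm, 10 mm thick) at the lever's free, far end, where it is pushed down; 109 mm to the frame's -x of the hinge and 25 mm above it when the lever is down. Turns with the lever; its axes are the frame's when the lever is down
- juice: Bystander: orange bottle, diameter 72 mm, height 210 mm, standing on the counter; origin at the centre of its underside
- tin: Bystander: can, diameter 74 mm, height 110 mm; origin at the centre of its underside
- jar: Bystander: amber jar, diameter 70 mm, height 100 mm; origin at the centre of its underside

How it is judged:
By the outcome, as a careful person would: the job done as asked, in the order asked, and still so for the second after the job is handed in, with the robot touching nothing.
It also fails if it takes over 72 s, if anything falls off the work surface, if the arm or the gripper's body presses on something with over 40 N, if the wrist force passes 120 N, or if a joint passes its speed limit or range.

## Working session

There is one attempt and no reset: what is moved stays moved. The work goes in short steps, Python scripts to look and compute and a tool call to move; the robot and the scene stay as the last step left them, time stands still between calls to the robot, and variables do not carry over. Pictures are saved under pics/ and viewed, at most 10 in all, crops included, and the job is handed in when it is done.

Besides the shell and the picture viewer there is one more tool, called after "Call:" by a JSON object that holds its "op" and its "data", one argument or row to a line. arm_command: Moves the arm, as the interface text tells. Its arguments: {"type":"object","properties":{"deltas":{"type":"array"},"newtons":{"type":"number"}},"required":["deltas"]}

```bash
mkdir -p pics; ls; python3 - <<'E'
from rig import status, imaging
import cv2, numpy as np
print(status.get_obs())
ims=[]
for n in ("scene","top"):
    p,d=imaging.camera(n); c=imaging.camera_params(n)
    np.savez(f"{n}0.npz",p=p,d=d,K=c["intrinsics"],T=c["camera_from_world"]); print(n,c)
    cv2.imwrite(f"pics/{n}0.png",p[:,:,::-1])
E
```

```text
pics
{'time': 0.0, 'q': array([ 9.70488804e-01,  5.28445494e-01,  1.43389528e+00, -1.85279864e-05,
        1.18139676e+00, -1.78547290e-01]), 'joint_velocities': array([-0.00045048,  0.0004793 , -0.00039206,  0.0005068 ,  0.00193107,
        0.0005058 ]), 'joint_torque': array([ 9.05679644e-05, -4.40043283e+01, -1.76596534e+01,  6.32844167e-02,
        5.84064180e-02, -1.71721636e-04]), 'position': array([0.25544035, 0.56961684, 0.22158657]), 'tool_rot': array([ 2.09317032e-01,  9.77847243e-01, -9.95397954e-04, -3.99237099e-04]), 'ft_force': array([-0.11528293, -0.24664335, -0.30443598]), 'moment': array([ 0.07039567,  0.00303833, -0.0278078 ]), 'grip_force': 0.0, 'grip_width': 0.08704282139477447}
scene {'intrinsics': array([[574.3172478 ,   0.        , 324.58473999],
       [  0.        , 574.3172478 , 245.27446011],
       [  0.        ,   0.        ,   1.        ]]), 'camera_from_world': array([[-0.84443271,  0.53528649,  0.02004396,  0.43180004],
       [-0.36229729, -0.59829807,  0.71468881,  0.12254257],
       [ 0.39455553,  0.59624474,  0.69915531, -1.48798333],
       [ 0.        ,  0.        ,  0.        ,  1.        ]])}
top {'intrinsics': array([[514.36534402,   0.        , 313.77928267],
       [  0.        , 514.36534402, 242.24477022],
       [  0.        ,   0.        ,   1.        ]]), 'camera_from_world': array([[ 0.02333916, -0.99965431,  0.01210517,  0.02531876],
       [ 0.98685476,  0.0249738 ,  0.15966837, -0.5549092 ],
       [-0.15991549,  0.00821952,  0.98709649, -1.10189352],
       [ 0.        ,  0.        ,  0.        ,  1.        ]])}
```

View pics/scene0.png

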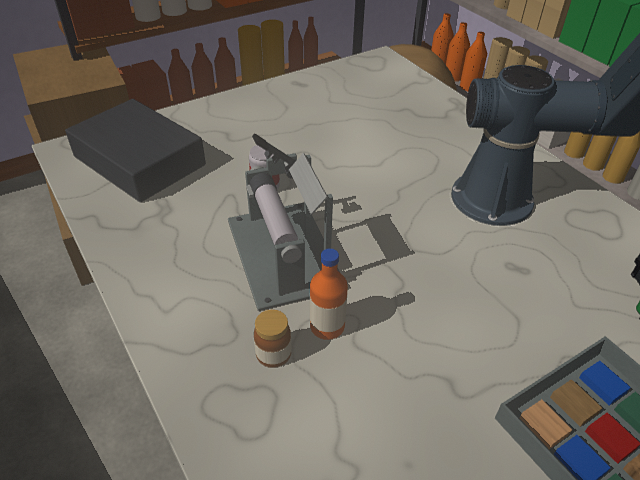

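View pics/top0.png

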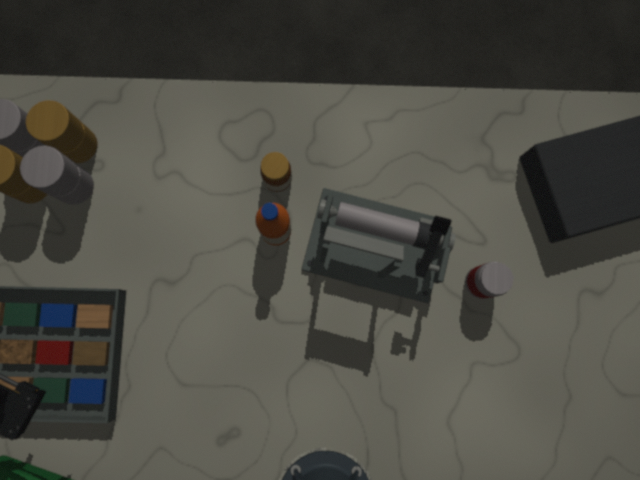

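Scene: roller runs from about (270,185) to (290,250), with the lever raised at about (265,145), the juice at (328,295) and the jar at (272,338). Top: roller from (337,214) to (420,232), lever pad at (440,225), hood at (365,255), and the tin at (487,280).

The moves keep the tool vertical. So I plan to turn the roller by pressing a finger side against its far face and stroking upwards. First I measure the frame.

```bash
cat > h.py <<'E'
import numpy as np, cv2
from rig import status, imaging
def grab(n,save=None):
    p,d=imaging.camera(n); c=imaging.camera_params(n)
    if save: cv2.imwrite(f"pics/{save}.png",p[:,:,::-1])
    return p,d,c["intrinsics"],c["camera_from_world"]
def cloud(d,K,T):
    v,u=np.mgrid[:480,:640]
    P=np.stack([(u-K[0,2])/K[0,0]*d,-(v-K[1,2])/K[1,1]*d,-d],-1)
    return (P-T[:3,3])@T[:3,:3]          # R^T (p - t)
def load(n):
    z=np.load(n+"0.npz"); return z["p"],z["d"],z["K"],z["T"]
E
python3 - <<'E'
from h import *
p,d,K,T=load("top"); W=cloud(d,K,T)
hsv=cv2.cvtColor(p,cv2.COLOR_RGB2HSV)
# roller: bright low-sat pixels, z 0.13..0.165
box=np.zeros((480,640),bool); box[185:305,300:460]=1
m=box&(d>0)&(W[...,2]>.140)&(W[...,2]<.170)&(hsv[...,2]>110)&(hsv[...,1]<60)
R=W[m]; print("roller n",m.sum(),R.min(0),R.max(0))
c=R.mean(0); u,s,vt=np.linalg.svd(R-c,full_matrices=False); ax=vt[0]; ax*=-np.sign(ax[1]); print("c",c,"ax",ax,s)
t=(R-c)@ax; print("extent",np.percentile(t,[1,99]), "top z",np.percentile(R[:,2],[50,95,99]))
# base plate: z about 12mm
m=box&(d>0)&(abs(W[...,2]-.012)<.006)&(hsv[...,2]<130)
n,l,st,_=cv2.connectedComponentsWithStats(m.astype(np.uint8)); k=1+st[1:,4].argmax()
B=W[l==k]; print("base",st[k]); r=cv2.minAreaRect((B[:,:2]*1000).astype(np.float32)); print(r)
for nm,(lo,hi,smin,r0) in dict(juice=((5,100,80),(14,255,255),0,(195,245,250,300)),).items():pass
for nm,(a,b,e,f) in dict(jar=(145,195,255,300),juice=(196,245,250,300),tin=(250,305,460,520)).items():
    q=W[a:b,e:f].reshape(-1,3); q=q[(q[:,2]>.03)]; print(nm,np.median(q[:,:2],0),q[:,2].max(),q.min(0),q.max(0))
m=box&(d>0)&(W[...,2]>.2); print("high",W[m].min(0),W[m].max(0)); 
pad=m&(hsv[...,2]<40); print("pad",pad.sum(),np.median(W[pad],0),np.percentile(W[pad],[5,95],axis=0))
E
```

```text
roller n 670 [ 0.56313047 -0.16948119  0.14753781] [0.61760002 0.02479613 0.16514704]
c [ 0.59007923 -0.09413234  0.15750508] ax [-0.24806852 -0.96873367  0.00413297] [1.20143964 0.16285092 0.04418546]
extent [-0.08332067  0.07516391] top z [0.15799687 0.16195774 0.16394179]
base [ 301  188  134  115 5839]
((558.5581665039062, -101.37940979003906), (300.98199462890625, 200.73431396484375), 76.62559509277344)
jar [0.70154024 0.12708886] 1.1759701841542216 [0.37081403 0.04822524 0.03079648] [0.74272915 0.16285894 1.17597018]
juice [0.57346878 0.12270127] 1.1759701841542216 [0.37081403 0.04822524 0.03014519] [0.62131109 0.16260884 1.17597018]
tin [ 0.47428094 -0.33147928] 1.1759701841542216 [ 0.37081403 -0.37717238  0.03037281] [0.51321104 0.04822524 1.17597018]
high [ 0.48047073 -0.20522717  0.2000019 ] [0.57233177 0.0251124  0.27273317]
pad 665 [ 0.53784171 -0.18063873  0.24061754] [[ 0.49397364 -0.19887376  0.20454556]
 [ 0.56457976 -0.10916865  0.26860052]]
```

Call:
{"op": "arm_command", "data": {
  "deltas": [-1,0,0,-0.047,-0.094,-1,0,0,-0.047,-0.095,-1,0,0,-0.047,0,-1,-0.0295,-0.031,0,0,-1,-0.0295,-0.031,0,0,-1,-0.0295,-0.031,0,0,-1,-0.0295,-0.031,0,0,-1,-0.0295,-0.031,0,0,-1,-0.0295,-0.031,0,0,-1,-0.0295,-0.031,0,0,-1,-0.0295,-0.031,0,0,-1,-0.0295,-0.031,0,0]
}}

```text
time: 1.6
position: [0.45, 0.2362, 0.3632]
tool_rot: [0.116, 0.993, -0.0, -0.0]
ft_force: [-0.7, -0.5, 0.7]
grip_width: 0.0004
grip_force: 0.0
```

Call:
{"op": "arm_command", "data": {
  "deltas": [-1,-0.0295,-0.031,0,0,-1,-0.0295,-0.031,0,0,-1,-0.0295,-0.031,0,0,-1,-0.0295,-0.031,0,0,-1,-0.0295,-0.031,0,0,-1,-0.0295,-0.031,0,0,-1,-0.0295,-0.031,0,0,-1,-0.0295,-0.031,0,0,-1,-0.0295,-0.031,0,0,-1,0,0,0,0]
}}

```text
time: 2.85
position: [0.6445, -0.0982, 0.362]
tool_rot: [0.118, 0.993, -0.0, -0.001]
ft_force: [-0.2, 0.9, -0.1]
grip_width: 0.0003
grip_force: 0.0
```

```bash
python3 - <<'E'
from h import *
p,d,K,T=grab("wrist"); a=cv2.resize(p,(480,360))
q,_,_,_=grab("scene"); b=cv2.resize(q[110:320,200:360],(320,420))
o=np.zeros((420,800,3),np.uint8); o[:360,:480]=a; o[:,480:]=b
cv2.imwrite("pics/w1.png",o[:,:,::-1]); np.savez("w1.npz",p=p,d=d,K=K,T=T)
E
```

```text
(no output)
```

View pics/w1.png

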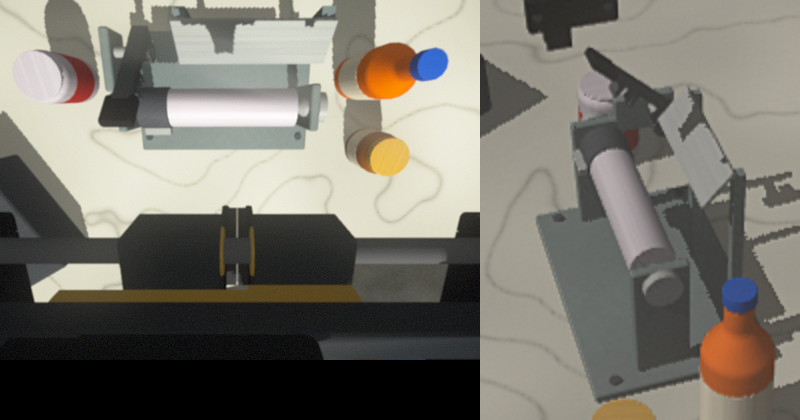

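The wrist view shows the bare roller, with the dark collar at about (152,108) in the left panel and the raised lever at (122,105). No key is visible from above, so it is on the far or under side. Fingers sit clear on the far side, so I go down beside the roller.

Call:
{"op": "arm_command", "data": {
  "deltas": [-1,0,0,0.043,0,-1,0,0,0.043,0,-1,0,0,0.043,0,-1,0,0,0.043,0,-1,0,0,0.043,0,-1,0,0,0.04,0,-1,0,0,0,0]
}}

```text
time: 3.82
position: [0.6405, -0.0929, 0.1056]
tool_rot: [0.115, 0.993, 0.001, -0.004]
ft_force: [-0.1, -0.3, 0.1]
grip_width: 0.0004
grip_force: 0.0
```

```bash
python3 - <<'E'
from h import *
z=np.load("w1.npz"); W=cloud(z["d"],z["K"],z["T"]); hsv=cv2.cvtColor(z["p"],cv2.COLOR_RGB2HSV)
fy=np.array([-.2313,-.9729,0]); fx=np.array([-.9729,.2313,0]); O=np.array([.5781,-.106,0])
L=np.stack([(W-O)@fx,(W-O)@fy,W[...,2]],-1)
m=(z["d"]>0)&(abs(L[...,0])<.045)&(L[...,1]>-.09)&(L[...,1]<.05)&(L[...,2]>.137)&(L[...,2]<.17)
P=L[m]; print(len(P))
for lo,hi in((-.09,-.02),(-.02,.05),(-.09,.05)):
    q=P[(P[:,1]>lo)&(P[:,1]<hi)]
    from scipy.optimize import least_squares
    r=least_squares(lambda a:np.hypot(q[:,0]-a[0],q[:,2]-a[1])-.025,[0,.135],loss="soft_l1",f_scale=.001); print(lo,r.x)
E
```

```text
7408
-0.09 [-0.0002447  0.1361052]
-0.02 [-0.00025857  0.13596302]
-0.09 [-0.00025217  0.13603397]
```

Call:
{"op": "arm_command", "data": {
  "deltas": [-1,0.009,0,0,0,-1,0.009,0,0,0,-1,0.003,0,0,0,-1,0,0,0,0]
}}

```text
time: 4.32
position: [0.6235, -0.0905, 0.1096]
tool_rot: [0.116, 0.993, -0.0, 0.001]
ft_force: [0.4, -0.4, -0.2]
grip_width: 0.0003
grip_force: 0.0
```

Call:
{"op": "arm_command", "data": {
  "deltas": [-1,0.002,0,0,0,-1,0,0,0,0]
}}

```text
time: 4.58
position: [0.6214, -0.09, 0.1086]
tool_rot: [0.116, 0.993, -0.0, 0.0]
ft_force: [1.1, -0.7, 0.1]
grip_width: 0.0006
grip_force: 0.0
```

Call:
{"op": "arm_command", "data": {
  "deltas": [-1,0.002,0,0,0,-1,0,0,0,0]
}}

```text
time: 4.82
position: [0.6194, -0.0895, 0.1084]
tool_rot: [0.116, 0.993, 0.0, -0.0]
ft_force: [0.1, -0.2, -0.1]
grip_width: 0.0005
grip_force: 0.1
```

Call:
{"op": "arm_command", "data": {
  "deltas": [-1,0.002,0,0,0,-1,0.001,0,0,0,-1,0,0,0,0]
}}

```text
time: 5.2
position: [0.6194, -0.0895, 0.1087]
tool_rot: [0.116, 0.993, -0.0, 0.003]
ft_force: [6.0, -0.3, -4.2]
grip_width: 0.0004
grip_force: 3.0
```

Call:
{"op": "arm_command", "data": {
  "deltas": [-1,0.001,0,0,0,-1,0.001,0,0,0,-1,0,0,0,0]
}}

```text
time: 5.58
position: [0.6194, -0.0896, 0.1088]
tool_rot: [0.117, 0.993, -0.001, 0.006]
ft_force: [10.2, -1.4, -7.2]
grip_width: 0.0006
grip_force: 4.7
```

Call:
{"op": "arm_command", "data": {
  "deltas": [-1,0.002,0,0,0,-1,0.001,0,0,0,-1,0.001,0,-0.003,0,-1,0,0,-0.003,0,-1,0,0,-0.003,0]
}}

```text
time: 6.2
position: [0.6193, -0.0896, 0.1189]
tool_rot: [0.117, 0.993, -0.001, 0.01]
ft_force: [14.4, -1.6, -8.9]
grip_width: 0.0002
grip_force: 7.2
```

Call:
{"op": "arm_command", "data": {
  "deltas": [-1,0,0,-0.004,0,-1,0,0,-0.004,0]
}}

```text
time: 6.45
position: [0.6192, -0.0895, 0.1269]
tool_rot: [0.117, 0.993, -0.001, 0.01]
ft_force: [13.4, -1.7, -8.4]
grip_width: 0.0004
grip_force: 7.1
```

Call:
{"op": "arm_command", "data": {
  "deltas": [-1,0,0,-0.004,0,-1,0,0,0,0]
}}

```text
time: 6.7
position: [0.6191, -0.0895, 0.1313]
tool_rot: [0.117, 0.993, -0.001, 0.01]
ft_force: [12.9, -1.2, -5.2]
grip_width: 0.0005
grip_force: 6.6
```

Tangential force was about 8.5 N, which matches the roller turning. I back off and look at the key.

Call:
{"op": "arm_command", "data": {
  "deltas": [-1,-0.015,0,0,0,-1,-0.015,0,0,0,-1,0,0,0,0]
}}

```text
time: 7.08
position: [0.6403, -0.0945, 0.1294]
tool_rot: [0.116, 0.993, -0.0, 0.0]
ft_force: [-0.5, -0.3, 0.5]
grip_width: 0.0006
grip_force: 0.0
```

```bash
python3 - <<'E'
from h import *
o=np.zeros((480,800,3),np.uint8)
p,d,K,T=grab("top"); o[:,:400]=cv2.resize(p[170:290,360:460],(400,480),interpolation=cv2.INTER_CUBIC); np.savez("t2.npz",p=p,d=d,K=K,T=T)
p,d,K,T=grab("scene"); o[:,400:]=cv2.resize(p[125:221,220:300],(400,480),interpolation=cv2.INTER_CUBIC); np.savez("s2.npz",p=p,d=d,K=K,T=T)
cv2.imwrite("pics/k2.png",o[:,:,::-1])
E
```

```text
(no output)
```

View pics/k2.png

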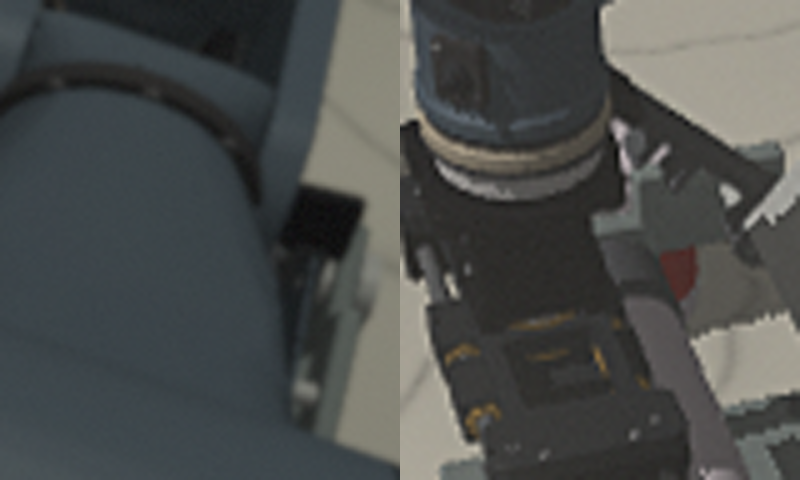

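Call:
{"op": "arm_command", "data": {
  "deltas": [-1,0,0,-0.045,0,-1,0,0,-0.045,0,-1,-0.02,-0.03,-0.045,0,-1,-0.02,-0.04,0,0,-1,-0.02,-0.04,0,0,-1,0,0,0,0]
}}

```text
time: 7.92
position: [0.6721, -0.2184, 0.264]
tool_rot: [0.118, 0.993, -0.0, -0.0]
ft_force: [-0.6, 0.8, -0.2]
grip_width: 0.0005
grip_force: 0.0
```

```bash
cat >> h.py <<'E'
fy=np.array([-.2313,-.9729,0]); fx=np.array([-.9729,.2313,0]); O=np.array([.5781,-.106,0])
M=np.stack([fx,fy,[0,0,1]])
def key(save):
    "cloud of collar zone in frame axes about the roller axis: angle vs radius"
    p,d,K,T=grab("wrist",save); L=(cloud(d,K,T)-O)@M.T-[0,0,.136]
    print("cam",(-T[:3,:3].T@T[:3,3]-O)@M.T)
    r=np.hypot(L[...,0],L[...,2]); a=np.degrees(np.arctan2(L[...,0],L[...,2]))
    c=(d>0)&(L[...,1]>.066)&(L[...,1]<.102)&(r<.045)&(r>.02)
    for b in range(-180,60,10):
        s=c&(a>=b)&(a<b+10)
        if s.sum()>5: print(b,s.sum(),np.round(np.percentile(r[s],[10,50,90])*1000,1))
    k=c&(r>.0325)&(r<.039); print("key",k.sum(),np.percentile(a[k],[3,50,97]),L[k].mean(0))
    np.savez("k.npz",p=p,L=L,r=r,a=a)
E
python3 -c "
from h import *
key('k3')"
```

```text
cam [-0.04297407  0.08633186  0.42718601]
-60 53 [35.6 36.2 36.6]
-50 399 [35.6 36.3 37. ]
-40 800 [27.  32.1 36.6]
-30 391 [26.  26.9 27.8]
-20 429 [26.1 27.  27.9]
-10 436 [25.8 26.6 27.5]
0 419 [25.9 26.9 27.7]
10 38 [25.7 26.2 26.7]
key 823 [-50.89985753 -40.89582462 -34.84320248] [-0.02376278  0.084688    0.02670289]
```

View pics/k3.png

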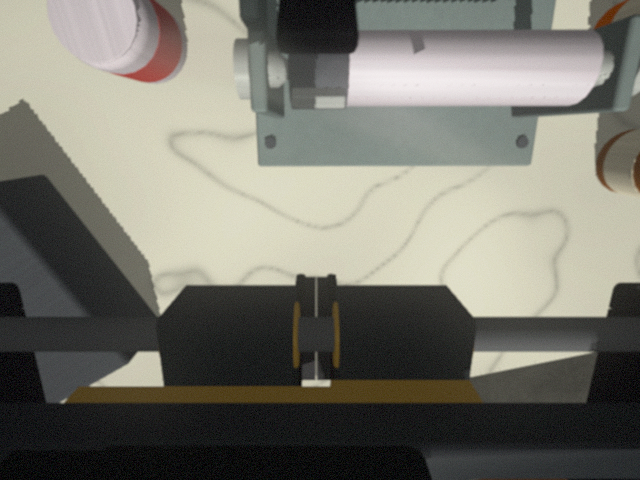

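The key is the light rib at about (320,98), on the far side at roughly −44°. I compute its angle more exactly from its top face, then do the second stroke.

```bash
cat >> h.py <<'E'
def top():
    z=np.load("k.npz"); L,r,a=z["L"],z["r"],z["a"]
    t=(abs(L[...,1]-.084)<.017)&(r>.0345)&(r<.039)
    xz=L[t][:,[0,2]]; c=xz.mean(0); e=np.linalg.svd(xz-c,full_matrices=False)[2][0]
    print("top ctr ang",np.degrees(np.arctan2(*c)),"face slope",np.degrees(np.arctan2(-e[1],e[0])),"edges",np.percentile(a[t],[2,98]),t.sum(),"pos",status.get_obs()["position"])
E
python3 -c "
from h import *
top()"
```

```text
top ctr ang -42.421614197841954 face slope 139.43042701750844 edges [-51.24343914 -35.03196642] 698 pos [ 0.67175886 -0.2161313   0.26378602]
```

Call:
{"op": "arm_command", "data": {
  "deltas": [-1,0,0.04,0,0,-1,0.02,0.04,0,0,-1,0.02,0.032,0,0,-1,0.02,0,0.04,0,-1,0,0,0.04,0,-1,0,0,0.04,0,-1,0,0,0.036,0,-1,0.009,0,0,0,-1,0.008,0,0,0,-1,0,0,0,0]
}}

```text
time: 9.22
position: [0.6239, -0.0881, 0.1106]
tool_rot: [0.116, 0.993, -0.0, 0.001]
ft_force: [0.0, -0.6, -0.3]
grip_width: 0.0006
grip_force: 0.0
```

Call:
{"op": "arm_command", "data": {
  "deltas": [-1,0.002,0,0.004,0,-1,0.002,0,0,0,-1,0.002,0,0,0,-1,0.002,0,0,0,-1,0.002,0,0,0,-1,0.002,0,0,0,-1,0,0,0,0]
}}

```text
time: 10.1
position: [0.6201, -0.0877, 0.1057]
tool_rot: [0.117, 0.993, -0.001, 0.009]
ft_force: [13.2, -0.8, -7.7]
grip_width: 0.0003
grip_force: 6.8
```

Call:
{"op": "arm_command", "data": {
  "deltas": [-1,0,0,-0.004,0,-1,0,0,-0.004,0,-1,0,0,-0.004,0,-1,0,0,-0.004,0,-1,0,0,0,0]
}}

```text
time: 10.72
position: [0.6197, -0.0876, 0.1219]
tool_rot: [0.117, 0.993, -0.001, 0.009]
ft_force: [12.3, -1.7, -5.4]
grip_width: 0.0001
grip_force: 6.1
```

Call:
{"op": "arm_command", "data": {
  "deltas": [-1,0,0,-0.002,0,-1,0,0,0,0,-1,-0.015,0,0,0,-1,-0.015,0,0,0,-1,0,0,-0.045,0,-1,0,0,-0.045,0,-1,-0.02,-0.03,-0.045,0,-1,-0.02,-0.04,0,0,-1,-0.02,-0.04,0,0,-1,0,0,0,0]
}}

```text
time: 11.98
position: [0.674, -0.2171, 0.257]
tool_rot: [0.118, 0.993, -0.0, -0.0]
ft_force: [-0.3, 1.0, 0.1]
grip_width: 0.0003
grip_force: 0.0
```

```bash
python3 -c "
from h import *
key('k4');top()"
```

```text
cam [-0.04442434  0.08453182  0.42014473]
-100 16 [27.4 27.4 27.5]
-90 56 [27.  27.1 27.4]
-80 103 [27.  27.2 27.5]
-70 206 [26.6 27.1 27.6]
-60 249 [26.6 27.2 27.7]
-50 336 [26.3 26.9 27.7]
-40 368 [26.2 27.  27.8]
-30 412 [25.8 26.8 27.7]
-20 449 [26.1 27.2 33.7]
-10 637 [35. 36. 37.]
0 372 [34.9 35.9 36.9]
10 145 [25.7 26.5 27.5]
key 1047 [-10.35378233  -2.43797373   5.08164517] [-0.00160263  0.08437258  0.03576068]
top ctr ang -2.3435053242952035 face slope 178.1486084106481 edges [-10.31293525   5.73643907] 980 pos [ 0.67360198 -0.21474181  0.25677446]
```

View pics/k4.png

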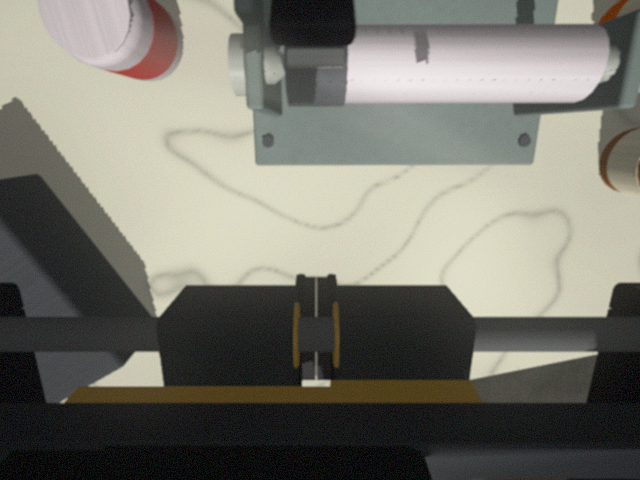

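The key now sits on top, lit against the collar at about (315,58), at roughly −2°, which is within the notch's tolerance. Next I find the raised pad.

```bash
python3 - <<'E'
from h import *
L1=np.load("k.npz")["L"]
p,d,K,T=load("top"); L0=(cloud(d,K,T)-O)@M.T-[0,0,.136]
for n,L in(("top",L0),("wrist",L1)):
    t=(abs(L[...,1]-.085)<.014)&(L[...,2]>.05)&(L[...,2]<.16)&(abs(L[...,0]-.03)<.07)
    q=L[t]; print(n,len(q)); 
    for lo in np.arange(.05,.15,.01):
        s=q[(q[:,2]>=lo)&(q[:,2]<lo+.01)]
        if len(s)>3: print(round(lo,2),len(s),np.round(np.percentile(s[:,0],[5,50,95])*1e3),np.round(s[:,1].min()*1e3),np.round(s[:,1].max()*1e3))
for th in(.6,.7,.8,.9):
    c,s=np.cos(th),np.sin(th); R=np.array([[c,s],[-s,c]])
    f=lambda x,z:np.round(1e3*(R@[x,z]+[.065,.03])).astype(int)
    print(th,"pad ctr",f(-.109,.025),"far edge",f(-.126,.025),"near edge",f(-.092,.025))
E
```

```text
top 708
0.05 65 [66. 74. 80.] 76.0 94.0
0.06 73 [54. 63. 70.] 76.0 94.0
0.07 69 [31. 52. 59.] 75.0 94.0
0.08 75 [14. 43. 49.] 74.0 95.0
0.09 68 [22. 33. 39.] 76.0 95.0
0.1 71 [18. 23. 29.] 76.0 94.0
0.11 96 [ 7. 13. 18.] 71.0 98.0
0.12 110 [-7.  3.  9.] 71.0 99.0
0.13 81 [-11.  -6.  -1.] 71.0 99.0
wrist 3504
0.12 868 [-13.   0.   2.] 71.0 99.0
0.13 2636 [-13.  -8.  -3.] 71.0 99.0
0.6 pad ctr [-11 112] far edge [-25 122] near edge [  3 103]
0.7 pad ctr [ -2 119] far edge [-15 130] near edge [ 11 108]
0.8 pad ctr [  7 126] far edge [ -5 138] near edge [ 19 113]
0.9 pad ctr [ 17 131] far edge [  6 144] near edge [ 27 118]
```

Call:
{"op": "arm_command", "data": {
  "deltas": [-1,0,0,-0.045,0,-1,0.034,0,0,0,-1,0.034,0,0,0,-1,0.034,0,0,0,-1,0.033,0,0,0,-1,0,0,0.02,0,-1,0,0,0,0,-1,0,0,0,0]
}}

```text
time: 13.02
position: [0.5433, -0.1817, 0.283]
tool_rot: [0.116, 0.993, 0.0, 0.0]
ft_force: [0.1, -0.3, 0.1]
grip_width: 0.0003
grip_force: 0.0
```

```bash
cat >> h.py <<'E'
def rel():
    s=status.get_obs(); print(np.round(1e3*(M@(s["position"]-O)-[0,0,.136]),1),np.round(M@s["ft_force"],1))
E
python3 -c "
from h import *
rel()"
```

```text
[ 16.4  81.7 147. ] [-0.2  0.3  0.1]
```

Call:
{"op": "arm_command", "data": {
  "deltas": [-1,-0.004,-0.003,0.022,0,-1,-0.005,0,0.005,0,-1,-0.005,0,0.005,0,-1,-0.005,0,0.004,0,-1,-0.005,0,0.005,0]
}}

```text
time: 13.65
position: [0.5662, -0.1909, 0.2416]
tool_rot: [0.116, 0.993, -0.0, 0.0]
ft_force: [-0.9, 1.1, 1.3]
grip_width: 0.0005
grip_force: 0.4
```

```bash
python3 -c "
from h import *
rel()"
```

```text
[ -8.   85.3 105.6] [ 1.1 -0.9  1.3]
```

Call:
{"op": "arm_command", "data": {
  "deltas": [-1,-0.004,0,0.005,0,-1,-0.004,0,0.005,0,-1,-0.003,0,0.005,0,-1,-0.003,0,0.005,0,-1,-0.003,0,0.005,0,-1,-0.003,0,0.005,0,-1,-0.003,0,0.005,0]
}}

```text
time: 14.52
position: [0.5877, -0.196, 0.206]
tool_rot: [0.116, 0.993, 0.0, -0.001]
ft_force: [-0.9, 0.8, 0.6]
grip_width: 0.0006
grip_force: 0.4
```

```bash
python3 -c "
from h import *
rel()"
```

```text
[-30.2  85.3  70. ] [ 1.  -0.6  0.6]
```

Call:
{"op": "arm_command", "data": {
  "deltas": [-1,-0.002,0,0.004,0,-1,-0.002,0,0.004,0,-1,-0.002,0,0.003,0,-1,0,0,0.002,0,-1,0,0,0,0]
}}

```text
time: 15.15
position: [0.5939, -0.1975, 0.1935]
tool_rot: [0.116, 0.993, -0.0, 0.0]
ft_force: [-0.3, 0.3, -0.0]
grip_width: 0.0005
grip_force: 0.0
```

Call:
{"op": "arm_command", "data": {
  "deltas": [-1,0,0,0.002,0,-1,0,0,0.001,0,-1,0,0,0,0]
}}

```text
time: 15.52
position: [0.5939, -0.1975, 0.1906]
tool_rot: [0.116, 0.993, -0.0, 0.0]
ft_force: [0.2, 0.6, 0.6]
grip_width: 0.0005
grip_force: 0.4
```

Call:
{"op": "arm_command", "data": {
  "deltas": [-1,0,0,0.002,0,-1,0,0,0,0]
}}

```text
time: 15.78
position: [0.594, -0.1976, 0.1901]
tool_rot: [0.116, 0.993, -0.0, 0.0]
ft_force: [-1.7, 0.5, 7.6]
grip_width: 0.0007
grip_force: 3.8
```

```bash
python3 -c "
from h import *
rel()"
```

```text
[-36.7  85.5  54.1] [ 1.8 -0.1  7.6]
```

Lever stopped at pad height 0.190, which is the fully-down height. I press a little more, then lift straight up and back away to check.

Call:
{"op": "arm_command", "data": {
  "deltas": [-1,0,0,0.002,0,-1,0,0,0,0,-1,0,0,-0.01,0,-1,0,0,-0.03,0,-1,0,0,-0.04,0,-1,-0.04,0,-0.02,0,-1,-0.04,0,0,0,-1,0,0,0,0]
}}

```text
time: 16.77
position: [0.6733, -0.2164, 0.2855]
tool_rot: [0.116, 0.993, -0.0, 0.0]
ft_force: [0.7, 0.9, 0.1]
grip_width: 0.0004
grip_force: 0.0
```

```bash
python3 - <<'E'
from h import *
p,d,K,T=grab("wrist"); L=(cloud(d,K,T)-O)@M.T-[0,0,.136]
pad=(d>0)&(abs(L[...,1]-.085)<.012)&(abs(L[...,0]+.044)<.014)&(L[...,2]>.02)&(L[...,2]<.12)
q=L[pad]; A=np.c_[q[:,0]+.044,np.ones(len(q))]; print("pad n",len(q),"slope,z",np.linalg.lstsq(A,q[:,2],rcond=None)[0])
k=(d>0)&(L[...,1]>.066)&(L[...,1]<.075)&(L[...,2]>.0335)&(L[...,2]<.039)&(abs(L[...,0])<.02)
print("key bits",k.sum(),L[k].mean(0),np.percentile(L[k][:,0],[2,98]))
a,_,_,_=grab("scene"); o=np.zeros((480,800,3),np.uint8); o[:300,:400]=cv2.resize(p,(400,300)); o[:,400:]=cv2.resize(a[120:312,210:370],(400,480))
cv2.imwrite("pics/e.png",o[:,:,::-1]); rel()
E
```

```text
pad n 1573 slope,z [0.00133639 0.0547685 ]
key bits 140 [-0.0005648   0.07212791  0.03576506] [-0.00527546  0.00407882]
[-115.4   85.1  149.2] [-0.  -0.   0.4]
```

View pics/e.png

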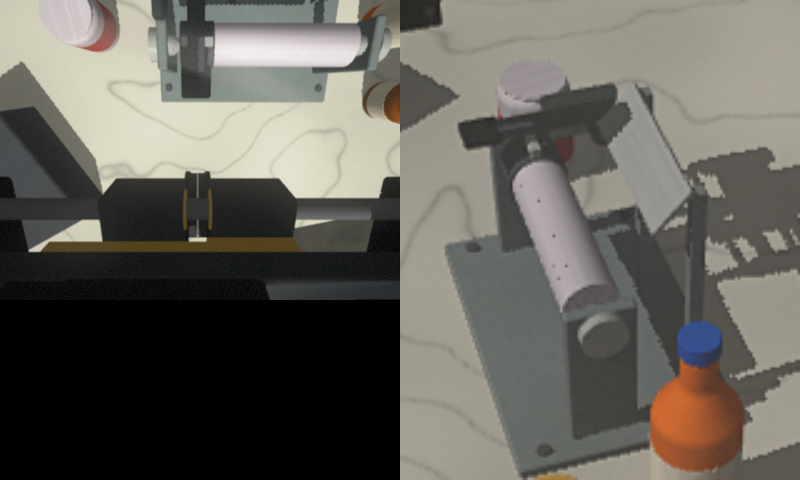

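The lever lies level across the collar, with the pad at (480,132) in the right panel and its slope about 0. The key stands upright in the notch at (533,145), with its centre 0.6 mm off, or about 1°. The goods have not moved and the arm is clear.

```bash
python3 -c "
from rig import order
print(order.hand_in())"
```

```text
the job is handed in; nothing more can be done
None
```

The job is handed in: the roller was turned until its key was about 1° from upright, then the keeper lever was swung fully down over it, and the goods around the dispenser were not disturbed.

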